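Repaired radios from the job trays to the charger, order kept

ROBOT

A 6-joint arm with a two-finger parallel gripper is mounted at the origin on the work surface. World frame = base frame: x ahead of the robot, y to its left, z up, the work surface at z = 0. Lengths are in m, angles in rad, forces in N, time in s.
With the tool pointing down it reaches from about 0.325 to 0.9 m from the base axis. Payload 3.5 kg.
Tool frame: the origin (TCP) lies on the centre line of the jaws, within the pads' length; the fingertips stand 14 mm ahead of it and the grasp point (between the pads) lies 5 mm behind it; z points along the fingers, y is the line along which they close (so a half turn about z gives the same grasp; the last joint's range is limited). The gripper opens to 85 mm and grips with 20 to 120 N. Pads are 22 mm wide; open, the fingers measure 114 mm over their backs; the gripper's body (76 mm by 85 mm) begins 54 mm behind the grasp point. The pads swing forward as they close: fully open they stand 13 mm farther back than shut.
Start: joints at [1.105, 0.276, -0.026, 1.268, 0, 1.467], TCP at [0.222, 0.584, 0.245] pointing down, gripper open.
Joint ranges: [-3.12, 3.12], [-0.85, 1.88], [-1.08, 1.24], [-1.95, 2.15], [-1.57, 1.53], [-3.14, 3.14]. Speed limits (rad/s): [2.57, 2.57, 3.14, 3.14, 3.14, 3.14].

INTERFACE

Orientations are given as [roll, pitch, yaw] about the fixed x, y, z axes, in that order (R = Rz(yaw) Ry(pitch) Rx(roll)).
In Python, from bench import * gives the robot as it stands.
- The arm moves only by the shell command python3 -m pendant 'ROWS'. ROWS is a JSON object of lists of equal length, an entry for each row: "offset": the shift along the tool's x, y, z normalised to -1 to 1, where 1 is 0.2 m, a list of three; "rotation": the turn, a rotation vector about the tool's x, y, z normalised to -1 to 1, where 1 is 6 degrees, a list of three; "claw": the gripper's target within -1 to 1 (shut at 1, half-way at 0, fully open at -1). A call has exactly 5 rows; each row shifts and turns the commanded pose from where the row before left it, along the tool's axes as they then stand; what a row does not reach is not made up. A row lasts 1/10 s, in which the tool goes at most 50 mm and 8.59 degrees, less where a joint would pass 70% of its speed; a pose out of reach is approached as far as the arm can. A call with a number of a shift or a turn outside -1 to 1 is refused whole. A call with a gripper value outside its range is refused whole. The fingers move at their own pace and stop on an object; the grip force is fixed at half the most. Time passes only in rows, so rows that do not move let the fingers close, or fill a call up. It gives the time, the measured TCP pose, the force, the opening and the grip force at its end, in the units of the state.
- read_state(): the state, without advancing time (a new reading comes with each control period).
- snapshot(name): name is "scene" or "top" or "wrist"; returns the picture (384x512x3 uint8, red, green, blue); there is no depth.
- camera_info(name): a dict with "intrinsics" (3x3 intrinsics, pixels), "extrinsics" (4x4, takes a point from world to camera coordinates). Camera axes: x right, y down, z forward; pixel columns grow to the right and rows downward; lengths in m; the calibration is good to about 2 mm. The wrist camera is an equidistant fisheye: a pixel r from the principal point sees the ray r / f radians off the axis. A picture is of the moment at which its call begins: read the wrist's pose just before it. camera_info takes no time and is no camera call; for the wrist camera it gives the pose at the moment of the call.
- job_done(): hands the job in; it is judged then, once.
The state is a dict: "time_s": time; "joint_positions": joint angles; "dq": joint speeds; "joint_torque": joint torques, N m; "tcp_pos": TCP position; "tool_rot": TCP orientation; "ft_force": force on the tool from outside, world axes, zero at the start; "wrist_torque": the same for the moment, N m; "opening": opening from 0.0 (shut) to 1.0 (fully open); "grip_force": force on a finger pad.
Only numpy, scipy, OpenCV 4.12 (cv2) and the standard library are available. Lean on these libraries where they do the work, as an engineer would, in place of code of your own. Each camera call takes 0.05 s, during which the arm holds its last target. There are 200 camera calls.

TASK

Move the four repaired radios (yellow, blue, red, white) from their job trays into the four free pockets of the charger, one to a pocket, in the same left-to-right order as their trays stand in (left and right as seen from the robot), so that we still know whose is whose. Each one ends standing upright on the pocket's floor with its screen facing the charger's front, as it does in its tray; lower them in, don't drop them or knock any over, and leave the black radio charging where it is in the middle pocket.

Things in the scene. Friction and masses are not known exactly. Their poses are not given: they have to be found in the camera images.
- radio_yellow: A yellow handheld two-way radio: a box 50 mm wide (y) x 30 mm thick (x) x 100 mm tall, about 0.2 kg, upright; on its top a black stub antenna (12 mm thick, 28 mm high, 14 mm to its +y) and a black knob (13 mm high). Origin: centre of its underside; z up; screen and keys on its -x face, at the start towards the robot within 20 degrees. At the start it stands in the green tray.
- radio_blue: A blue handheld two-way radio: a box 50 mm wide (y) x 30 mm thick (x) x 100 mm tall, about 0.2 kg, upright; on its top a black stub antenna (12 mm thick, 28 mm high, 14 mm to its +y) and a black knob (13 mm high). Origin: centre of its underside; z up; screen and keys on its -x face, at the start towards the robot within 20 degrees. At the start it stands in the orange tray.
- radio_red: A red handheld two-way radio: a box 50 mm wide (y) x 30 mm thick (x) x 100 mm tall, about 0.2 kg, upright; on its top a black stub antenna (12 mm thick, 28 mm high, 14 mm to its +y) and a black knob (13 mm high). Origin: centre of its underside; z up; screen and keys on its -x face, at the start towards the robot within 20 degrees. At the start it stands in the purple tray.
- radio_white: A white handheld two-way radio: a box 50 mm wide (y) x 30 mm thick (x) x 100 mm tall, about 0.2 kg, upright; on its top a black stub antenna (12 mm thick, 28 mm high, 14 mm to its +y) and a black knob (13 mm high). Origin: centre of its underside; z up; screen and keys on its -x face, at the start towards the robot within 20 degrees. At the start it stands in the cyan tray.
- radio_black: A black handheld two-way radio: a box 50 mm wide (y) x 30 mm thick (x) x 100 mm tall, about 0.2 kg, upright; on its top a black stub antenna (12 mm thick, 28 mm high, 14 mm to its +y) and a black knob (13 mm high). Origin: centre of its underside; z up; screen and keys on its -x face, at the start towards the robot within 20 degrees. It is charging in the middle pocket; it stays.
- tray_green: The green job tray, open, 110 mm deep (x) by 84 mm wide (y) by 25 mm high, walls and floor 3 mm, fixed on the grey steel rack. Origin: centre of its underside, 12 mm over the bench. z up, +y towards the left end of the row of trays. The yellow radio starts in it, and a small loose belt clip (up to 15 mm high) lies in its front part.
- tray_orange: The orange job tray, open, 110 mm deep (x) by 84 mm wide (y) by 25 mm high, walls and floor 3 mm, fixed on the grey steel rack. Origin: centre of its underside, 12 mm over the bench. z up, +y towards the left end of the row of trays. The blue radio starts in it.
- tray_purple: The purple job tray, open, 110 mm deep (x) by 84 mm wide (y) by 25 mm high, walls and floor 3 mm, fixed on the grey steel rack. Origin: centre of its underside, 12 mm over the bench. z up, +y towards the left end of the row of trays. The red radio starts in it, and a small loose battery pack (up to 15 mm high) lies in its front part.
- tray_cyan: The light blue (cyan) job tray, open, 110 mm deep (x) by 84 mm wide (y) by 25 mm high, walls and floor 3 mm, fixed on the grey steel rack. Origin: centre of its underside, 12 mm over the bench. z up, +y towards the left end of the row of trays. The white radio starts in it.
- charger: Dark grey desk charger, fixed, 380 long (y) x 110 deep (x) x 44 mm high. Origin: middle of its FRONT lower edge, on the bench; z up, +x to its back, +y to its left end; front towards the robot. Five open pockets, centres at x = 55, y = 144, 72, 0, -72, -144 mm, each 46 (x) x 66 (y) mm inside, floor 12 mm and wall tops 44 mm over the bench. y = 0 holds the black radio.

How it is judged:
At the end, for the whole second after the job is handed in: The four radios stand upright (0.1 rad), at rest, on the floor (6 mm) of a free pocket each, within 12 mm of its centre in x and y, screens to the charger's front, in the same left-to-right order as their trays; the black radio is still upright in the middle pocket, moved under 20 mm (x of radio_yellow in the frame of charger between 0.043 and 0.067 m and z of radio_yellow in the frame of charger between 0.006 and 0.018 m and angle between each of radio_yellow, radio_blue, radio_red, radio_white, radio_black's own z axis and vertical below 0.1 rad and x of charger in the frame of radio_yellow below 0.01 m and linear speed of each of radio_yellow, radio_blue, radio_red, radio_white below 0.02 m/s and (y of radio_yellow in the frame of charger between 0.132 and 0.156 m or y of radio_yellow in the frame of charger between 0.06 and 0.084 m or y of radio_yellow in the frame of charger between -0.084 and -0.06 m or y of radio_yellow in the frame of charger between -0.156 and -0.132 m) and x of radio_blue in the frame of charger between 0.043 and 0.067 m and z of radio_blue in the frame of charger between 0.006 and 0.018 m and x of charger in the frame of radio_blue below 0.01 m and (y of radio_blue in the frame of charger between 0.132 and 0.156 m or y of radio_blue in the frame of charger between 0.06 and 0.084 m or y of radio_blue in the frame of charger between -0.084 and -0.06 m or y of radio_blue in the frame of charger between -0.156 and -0.132 m) and x of radio_red in the frame of charger between 0.043 and 0.067 m and z of radio_red in the frame of charger between 0.006 and 0.018 m and x of charger in the frame of radio_red below 0.01 m and (y of radio_red in the frame of charger between 0.132 and 0.156 m or y of radio_red in the frame of charger between 0.06 and 0.084 m or y of radio_red in the frame of charger between -0.084 and -0.06 m or y of radio_red in the frame of charger between -0.156 and -0.132 m) and x of radio_white in the frame of charger between 0.043 and 0.067 m and z of radio_white in the frame of charger between 0.006 and 0.018 m and x of charger in the frame of radio_white below 0.01 m and (y of radio_white in the frame of charger between 0.132 and 0.156 m or y of radio_white in the frame of charger between 0.06 and 0.084 m or y of radio_white in the frame of charger between -0.084 and -0.06 m or y of radio_white in the frame of charger between -0.156 and -0.132 m) and ((y of tray_orange in the frame of tray_green above 0 m and y of radio_blue in the frame of radio_yellow above 0.03 m) or (y of tray_orange in the frame of tray_green below 0 m and y of radio_blue in the frame of radio_yellow below -0.03 m)) and ((y of tray_purple in the frame of tray_green above 0 m and y of radio_red in the frame of radio_yellow above 0.03 m) or (y of tray_purple in the frame of tray_green below 0 m and y of radio_red in the frame of radio_yellow below -0.03 m)) and ((y of tray_purple in the frame of tray_orange above 0 m and y of radio_red in the frame of radio_blue above 0.03 m) or (y of tray_purple in the frame of tray_orange below 0 m and y of radio_red in the frame of radio_blue below -0.03 m)) and ((y of tray_cyan in the frame of tray_green above 0 m and y of radio_white in the frame of radio_yellow above 0.03 m) or (y of tray_cyan in the frame of tray_green below 0 m and y of radio_white in the frame of radio_yellow below -0.03 m)) and ((y of tray_cyan in the frame of tray_orange above 0 m and y of radio_white in the frame of radio_blue above 0.03 m) or (y of tray_cyan in the frame of tray_orange below 0 m and y of radio_white in the frame of radio_blue below -0.03 m)) and ((y of tray_cyan in the frame of tray_purple above 0 m and y of radio_white in the frame of radio_red above 0.03 m) or (y of tray_cyan in the frame of tray_purple below 0 m and y of radio_white in the frame of radio_red below -0.03 m)) and z of radio_black in the frame of charger below 0.018 m and distance of radio_black from where it was at the start of the episode below 0.02 m); the robot touches nothing.
It fails at once if a radio is knocked over (tilts more than 0.6 rad) (angle between any of radio_yellow, radio_blue, radio_red, radio_white, radio_black's own z axis and vertical above 0.6 rad).
It fails at once if a radio is dropped (falls, free of the fingers, faster than 0.65 m/s: from more than about 20 mm) ((linear speed of radio_yellow above 0.65 m/s and contact force between radio_yellow and the fingers below 0.05 N) or (linear speed of radio_blue above 0.65 m/s and contact force between radio_blue and the fingers below 0.05 N) or (linear speed of radio_red above 0.65 m/s and contact force between radio_red and the fingers below 0.05 N) or (linear speed of radio_white above 0.65 m/s and contact force between radio_white and the fingers below 0.05 N)).
It fails at once if the black radio is taken out of its pocket (z of radio_black in the frame of charger above 0.035 m).
It also fails if it takes over 115 s, if anything falls off the work surface, if the arm or the gripper's body presses on something with over 40 N, if the wrist force passes 120 N, or if a joint passes its speed limit or range.

## Working session

There is one attempt and no reset: what is moved stays moved. The work goes in short steps, Python scripts to look and compute and a shell command to move; the robot and the scene stay as the last step left them, time stands still between calls to the robot, and variables do not carry over. Pictures are saved under pics/ and viewed, at most 14 in all, crops included, and the job is handed in when it is done.

```bash
ls; mkdir -p pics
python3 - <<'E'
from bench import *
import cv2,numpy as np
np.set_printoptions(precision=4,suppress=True)
for n in ("scene","top"):
    im=snapshot(n); cv2.imwrite(f"pics/{n}0.png",im[:,:,::-1]); c=camera_info(n); print(n,np.array(c["intrinsics"]),np.array(c["extrinsics"]))
print(read_state())
E
```

```text
pics
scene [[423.7334   0.     255.2273]
 [  0.     423.7334 196.1923]
 [  0.       0.       1.    ]] [[-0.8442  0.5358  0.0123  0.4353]
 [ 0.4659  0.745  -0.4774 -0.2609]
 [-0.265  -0.3973 -0.8786  0.8903]
 [ 0.      0.      0.      1.    ]]
top [[374.1613   0.     258.0952]
 [  0.     374.1613 187.2519]
 [  0.       0.       1.    ]] [[ 0.021  -0.9996  0.0176  0.0108]
 [-0.9823 -0.0239 -0.186   0.5257]
 [ 0.1863 -0.0134 -0.9824  0.5876]
 [ 0.      0.      0.      1.    ]]
{'time_s': 0.1, 'joint_positions': array([ 1.1046,  0.2771, -0.0277,  1.268 , -0.    ,  1.4674]), 'dq': array([-0.0007, -0.0028,  0.0026, -0.0007, -0.0005, -0.0013]), 'joint_torque': array([  0.0007, -44.6709,  29.6128,   0.0085,  -0.    ,   0.    ]), 'tcp_pos': array([0.2215, 0.5837, 0.2443]), 'tool_rot': array([-3.1396, -0.0002,  2.7788]), 'ft_force': array([ 0.8547,  0.2013, -0.2745]), 'wrist_torque': array([-0.0072,  0.0342,  0.0571]), 'grip_force': 0.0, 'opening': 0.9999145036959513}
```

View pics/top0.png

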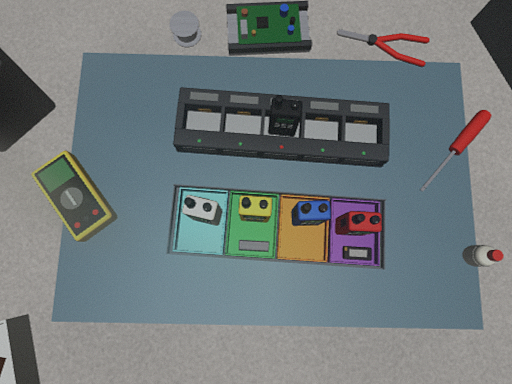

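View pics/scene0.png

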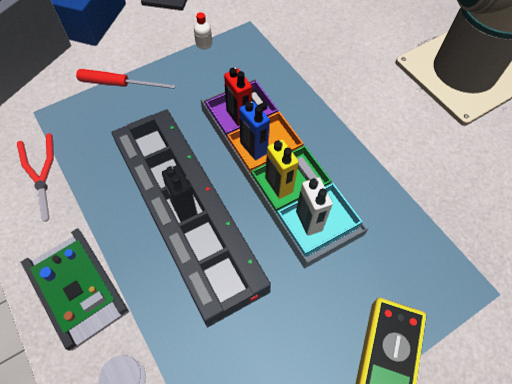

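The trays stand white, yellow, blue, red from left to right. That maps to charger y = +144, +72, -72, -144. The charger is at about rows 90-160 of the top picture and the radio tops at about rows 195-230.

```bash
cat > h.py <<'E'
from bench import *
import cv2,numpy as np
np.set_printoptions(precision=4,suppress=True)
def ray(ci,uv,fish=False):
    K=np.array(ci["intrinsics"]);T=np.array(ci["extrinsics"]);R=T[:3,:3];C=-R.T@T[:3,3]
    p=np.atleast_2d(np.asarray(uv,float)); a=(p[:,0]-K[0,2])/K[0,0]; b=(p[:,1]-K[1,2])/K[1,1]
    if fish:
        t=np.hypot(a,b)+1e-12; d=np.c_[np.sin(t)*a/t,np.sin(t)*b/t,np.cos(t)]
    else: d=np.c_[a,b,np.ones_like(a)]
    return C,d@R
def plane(ci,uv,z,fish=False):
    C,d=ray(ci,uv,fish); return (C+d*((z-C[2])/d[:,2:]))[:,:2]
def proj(ci,P,fish=False):
    K=np.array(ci["intrinsics"]);T=np.array(ci["extrinsics"]);q=np.atleast_2d(P)@T[:3,:3].T+T[:3,3]
    if fish:
        r=np.hypot(q[:,0],q[:,1])+1e-12;t=np.arctan2(r,q[:,2]); n=q[:,:2]*(t/r)[:,None]
    else: n=q[:,:2]/q[:,2:]
    return n*[K[0,0],K[1,1]]+[K[0,2],K[1,2]]
E
python3 - <<'E'
from h import *
im=cv2.imread("pics/top0.png"); cv2.imwrite("pics/topc.png",cv2.resize(im[80:275,160:400],None,fx=3.3,fy=3.0,interpolation=cv2.INTER_CUBIC)[:600,:800])
ci=camera_info("top")
print("tops",plane(ci,[(201,207),(255,206),(311,211),(360,222)],.115))
print("charger front top corners",plane(ci,[(176,137),(387,150)],.044),plane(ci,[(181,89),(389,103)],.044))
w=camera_info("wrist");print(w); T=np.array(w["extrinsics"]);print(-T[:3,:3].T@T[:3,3])
E
```

```text
tops [[ 0.4805  0.1088]
 [ 0.4839  0.0276]
 [ 0.4783 -0.057 ]
 [ 0.4634 -0.1308]]
charger front top corners [[ 0.6125  0.1684]
 [ 0.5985 -0.2029]] [[ 0.7028  0.165 ]
 [ 0.6867 -0.2103]]
{'intrinsics': array([[297.3186,   0.    , 251.226 ],
       [  0.    , 297.3186, 187.958 ],
       [  0.    ,   0.    ,   1.    ]]), 'extrinsics': array([[ 0.3546,  0.935 , -0.0027, -0.6226],
       [ 0.8836, -0.3342,  0.3279, -0.0418],
       [ 0.3057, -0.1187, -0.9447,  0.3826],
       [ 0.    ,  0.    ,  0.    ,  1.    ]])}
[0.1408 0.6136 0.3735]
```

View pics/topc.png

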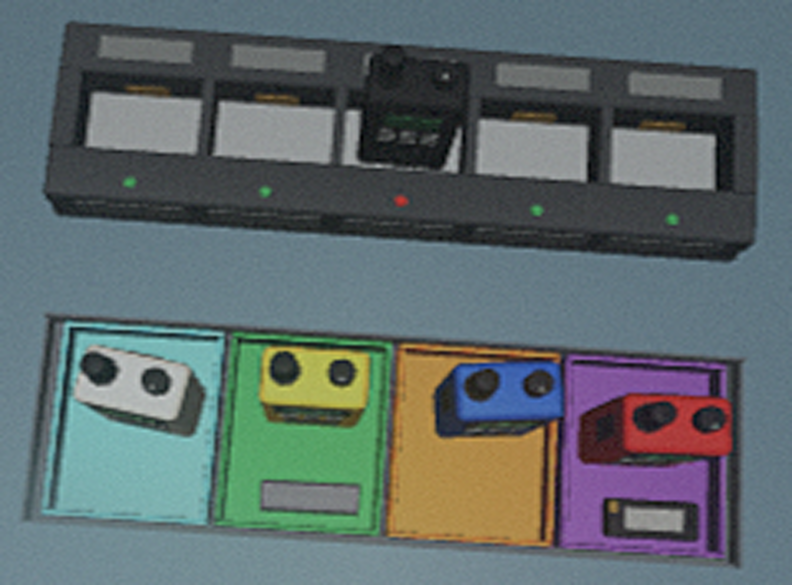

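```bash
python3 -m pendant '{"offset":[[0,0,-0.03],[0,0,-0.03],[0,0,-0.03],[0,0,-0.03],[0,0,-0.03]],"rotation":[[0,0,1],[0,0,1],[0,0,1],[0,0,1],[0,0,1]],"claw":[-1,-1,-1,-1,-1]}'
python3 -m pendant '{"offset":[[0,0,-0.03],[0,0,-0.03],[0,0,-0.03],[0,0,-0.03],[0,0,-0.03]],"rotation":[[0,0,1],[0,0,1],[0,0,1],[0,0,1],[0,0,1]],"claw":[-1,-1,-1,-1,-1]}'
python3 -m pendant '{"offset":[[0,0,0],[0,0,0],[-0.19,0.11,0],[-0.19,0.11,0],[-0.19,0.11,0]],"rotation":[[0,0,1],[0,0,0.53],[0,0,0],[0,0,0],[0,0,0]],"claw":[-1,-1,-1,-1,-1]}'
python3 -m pendant '{"offset":[[-0.19,0.11,0],[-0.19,0.11,0],[-0.19,0.11,0],[-0.19,0.11,0],[-0.19,0.11,0]],"rotation":[[0,0,0],[0,0,0],[0,0,0],[0,0,0],[0,0,0]],"claw":[-1,-1,-1,-1,-1]}'
python3 -m pendant '{"offset":[[-0.19,0.11,0],[-0.19,0.11,0],[-0.19,0.11,0],[-0.19,0.11,0],[-0.19,0.11,0]],"rotation":[[0,0,0],[0,0,0],[0,0,0],[0,0,0],[0,0,0]],"claw":[-1,-1,-1,-1,-1]}'
python3 -m pendant '{"offset":[[-0.19,0.11,0],[-0.19,0.11,0],[0,0,0],[0,0,0],[0,0,0]],"rotation":[[0,0,0],[0,0,0],[0,0,0],[0,0,0],[0,0,0]],"claw":[-1,-1,-1,-1,-1]}'
python3 - <<'E'
from h import *
ci=camera_info("wrist"); im=snapshot("wrist"); np.savez("w1.npz",**ci)
cv2.imwrite("pics/w1.png",im[:,:,::-1]); cv2.imwrite("pics/w1b.png",cv2.resize(im[:,:,::-1],(800,600),interpolation=cv2.INTER_CUBIC))
E
```

```text
time_s: 0.6
tcp_pos: [0.2216, 0.5839, 0.2748]
tool_rot: [-3.14, 0.001, 2.251]
ft_force: [0.2, 0.2, 0.8]
opening: 0.996
grip_force: 0.0
time_s: 1.1
tcp_pos: [0.2216, 0.584, 0.3048]
tool_rot: [-3.141, 0.001, 1.727]
ft_force: [-0.6, -0.4, 0.2]
opening: 0.999
grip_force: 0.0
time_s: 1.6
tcp_pos: [0.288, 0.469, 0.3045]
tool_rot: [-3.141, 0.001, 1.573]
ft_force: [0.9, 0.2, 0.6]
opening: 1.001
grip_force: 0.0
time_s: 2.1
tcp_pos: [0.3982, 0.2787, 0.3049]
tool_rot: [-3.141, 0.0, 1.572]
ft_force: [0.6, 0.5, -0.8]
opening: 0.999
grip_force: 0.0
time_s: 2.6
tcp_pos: [0.5084, 0.0887, 0.3049]
tool_rot: [-3.141, -0.0, 1.571]
ft_force: [0.3, 0.5, 1.0]
opening: 1.003
grip_force: 0.0
time_s: 3.1
tcp_pos: [0.5514, 0.0152, 0.3049]
tool_rot: [-3.14, -0.0, 1.572]
ft_force: [-0.2, -0.1, -0.6]
opening: 1.003
grip_force: 0.0
```

View pics/w1b.png

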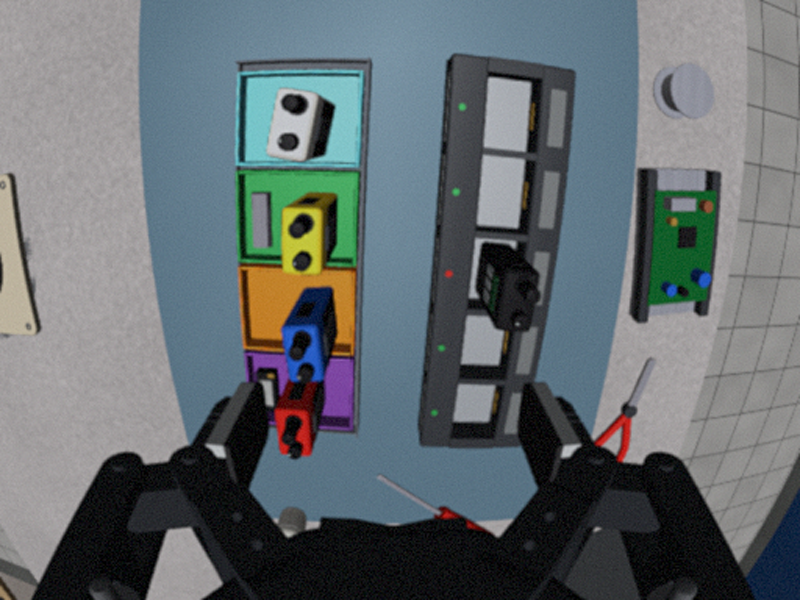

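The wrist view shows +x to the right and +y up. The white top is near (298,125), yellow (305,240), blue (305,340) and red (297,420). The charger's LEDs run from (462,107) to (434,412).

```bash
cat > meas.py <<'E'
from h import *
def rects(im,ci,fish,names=("white","yellow","blue","red"),z=.115,show=None):
    hsv=cv2.cvtColor(im,cv2.COLOR_BGR2HSV); H,S,V=[hsv[...,i].astype(int) for i in range(3)]
    boxes={"white":(S<45),"yellow":(abs(H-28)<6)&(S>120),"blue":(abs(H-112)<9)&(S>140),"red":((H<7)|(H>173))&(S>150)}
    xy=np.indices(H.shape)[::-1].reshape(2,-1).T
    W=plane(ci,xy,z,fish).reshape(H.shape+(2,))
    roi=(W[...,0]>.40)&(W[...,0]<.54)&(abs(W[...,1])<.19)
    out={}
    for n in names:
        m=boxes[n]&roi
        if n=="white": m&=V>110
        if m.sum()<50: print(n,"none");continue
        v=V[m]; t=.5*(np.percentile(v,95)) if n=="white" else .72*np.percentile(v,90)
        m=(m&(V>t)).astype(np.uint8); 
        m=cv2.morphologyEx(m,cv2.MORPH_OPEN,np.ones((2,2),np.uint8))
        k,l,s,_=cv2.connectedComponentsWithStats(m); i=1+np.argmax(s[1:,4])
        c=np.argwhere(l==i)[:,::-1]
        if show is not None: show[l==i]=(255,0,255)
        w=W[c[:,1],c[:,0]].astype(np.float32)
        (cx,cy),(a,b),ang=cv2.minAreaRect(w*1000)
        P=cv2.boxPoints(((cx,cy),(a,b),ang)); e=max((P[1]-P[0],P[2]-P[1]),key=np.linalg.norm)
        if e[1]<0:e=-e
        print(n,"c",cx,cy,"size",sorted((a,b)),"yaw",np.degrees(np.arctan2(-e[0],e[1])),len(c)); out[n]=(cx,cy)
    return out
E
python3 - <<'E'
from meas import *
t=cv2.imread("pics/top0.png");w=cv2.imread("pics/w1.png");ct=camera_info("top");cw=dict(np.load("w1.npz"))
st,sw=t.copy(),w.copy()
rects(t,ct,0,show=st);print();rects(w,cw,1,show=sw)
cv2.imwrite("pics/dbg.png",np.hstack([cv2.resize(st[180:245,160:400],(480,130)),cv2.resize(sw[30:310,140:260],(300,600))[:130]]) if 0 else cv2.resize(sw[30:310,140:260],(343,600)))
s=.64
def tri(a,b):
    C1,d1=ray(ct,a);C2,d2=ray(cw,b,True);d1=d1[0]/np.linalg.norm(d1);d2=d2[0]/np.linalg.norm(d2)
    k=np.linalg.lstsq(np.c_[d1,-d2],C2-C1,rcond=None)[0];p,q=C1+k[0]*d1,C2+k[1]*d2;return (p+q)/2,np.linalg.norm(p-q)
def leds(im):
    hsv=cv2.cvtColor(im,cv2.COLOR_BGR2HSV); return hsv
for n,im,ci,f in(("top",t,ct,0),("wrist",w,cw,1)):
    hsv=cv2.cvtColor(im,cv2.COLOR_BGR2HSV).astype(int);W=plane(ci,np.indices(im.shape[:2])[::-1].reshape(2,-1).T,.04,f).reshape(384,512,2)
    m=(hsv[...,1]>110)&(W[...,0]>.575)&(W[...,0]<.645)&(abs(W[...,1]+.01)<.2)&(((abs(hsv[...,0]-65)<18)|(hsv[...,0]<8)|(hsv[...,0]>172)))
    k,l,s_,c=cv2.connectedComponentsWithStats(m.astype(np.uint8)); c=[tuple(x) for x,a in zip(c[1:],s_[1:]) if a[4]>=2]
    print(n,np.c_[np.array(c),plane(ci,c,.044,f)])
print(tri((179.7,87.3),(575*s,70*s)),"backL");print(tri((389.4,104),(528*s,440*s)),"backR?")
print("backL w",plane(cw,[(575*s,70*s)],.044,1),"frontL",plane(cw,[(453*s,55*s)],.044,1),plane(cw,[(453*s,55*s)],.0,1),"frontR",plane(cw,[(420*s,445*s)],.044,1),plane(cw,[(420*s,445*s)],0,1))
print("rim P1 frontL,R; ",plane(cw,[(489*s,74*s),(484*s,150*s),(537*s,77*s),(532*s,154*s)],.044,1))
E
```

```text
white c 478.8932800292969 109.53903198242188 size [29.196626663208008, 49.46105194091797] yaw -12.700889 464
yellow c 483.14556884765625 25.932159423828125 size [28.376224517822266, 48.52980041503906] yaw -2.7718596 417
blue c 478.4944763183594 -63.06517028808594 size [27.318099975585938, 45.916175842285156] yaw 1.3521492 364
red c 463.3849182128906 -139.82351684570312 size [28.34308433532715, 48.215667724609375] yaw -1.4257138 403

white c 481.1318359375 110.10661315917969 size [29.084186553955078, 49.143463134765625] yaw -12.324914 884
yellow c 485.492919921875 26.89570426940918 size [27.865856170654297, 48.55069351196289] yaw -2.3913357 719
blue c 480.178955078125 -62.02223205566406 size [27.661039352416992, 47.631954193115234] yaw 3.3830242 426
red c 465.57635498046875 -138.7341766357422 size [28.184274673461914, 48.653221130371094] yaw -0.35514745 316
top [[199.     140.2857   0.6075   0.1279]
 [240.     143.5      0.6036   0.0559]
 [281.     146.5455   0.5999  -0.0161]
 [322.125  149.875    0.5957  -0.0884]
 [363.125  152.875    0.5922  -0.1605]]
wrist [[295.3125  67.875    0.6
[... 177 characters left out ...]
    160.5      0.6368   0.0039]
 [309.5    162.5      0.6292   0.001 ]
 [314.2    163.4      0.6359  -0.0002]
 [312.5    166.       0.6338  -0.0039]
 [286.9091 174.9091   0.5986  -0.0169]
 [315.4462 187.2769   0.64    -0.0349]
 [282.1333 222.4667   0.5947  -0.0892]
 [303.5    237.       0.6282  -0.114 ]
 [277.2857 263.5      0.5905  -0.161 ]]
(array([0.7058, 0.1675, 0.0443]), np.float64(7.463309190788826e-06)) backL
(array([ 0.7028, -0.2244,  0.0124]), np.float64(0.007586440378068407)) backR?
backL w [[0.7059 0.1675]] frontL [[0.5989 0.1714]] [[0.6044 0.1796]] frontR [[ 0.5785 -0.2034]] [[ 0.5817 -0.2375]]
rim P1 frontL,R;  [[0.6291 0.1566]
 [0.6259 0.0914]
 [0.671  0.1574]
 [0.6681 0.0901]]
```

View pics/dbg.png

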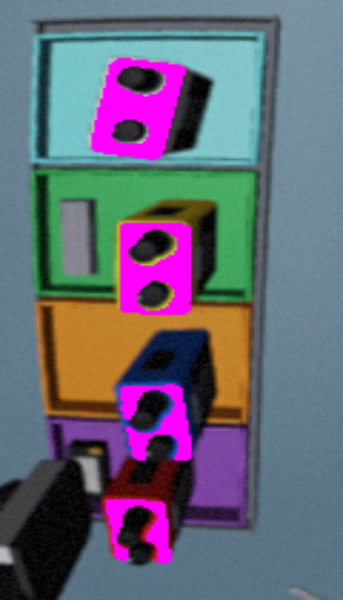

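The two cameras agree: the radio tops match to 2 mm with sizes near 30x50, and the LED pitch is 72 mm. The pocket centres come out at white (.6485,.1251), yellow (.6447,.0532), blue (.6369,-.0906) and red (.6331,-.1625), with charger yaw -3.05°. White goes first.

```bash
python3 -m pendant '{"offset":[[0.118,-0.089,0.131],[0.118,-0.089,0.131],[0.118,-0.089,0.131],[0.118,-0.089,0.131],[0,0,0.1]],"rotation":[[0,0,0],[0,0,0],[0,0,0],[0,0,0],[0,0,1]],"claw":[-0.3,-0.3,-0.3,-0.3,-0.3]}'
python3 -m pendant '{"offset":[[0,0,0.05],[0,0,0.05],[0,0,0],[0,0,0],[0,0,0]],"rotation":[[0,0,0.55],[0,0,0.55],[0,0,0],[0,0,0],[0,0,0]],"claw":[-0.3,-0.3,-0.3,-0.3,-0.3]}'
python3 - <<'E'
from h import *
ci=camera_info("wrist"); im=snapshot("wrist")
cv2.imwrite("pics/w2.png",cv2.resize(im[:,:,::-1],(800,600)))
E
```

```text
time_s: 3.65
tcp_pos: [0.4765, 0.112, 0.1789]
tool_rot: [-3.138, -0.0, 1.47]
ft_force: [-0.1, -0.2, -0.1]
opening: 0.648
grip_force: 0.0
time_s: 4.15
tcp_pos: [0.4812, 0.1093, 0.1614]
tool_rot: [3.14, -0.0, 1.353]
ft_force: [1.0, 0.2, 0.8]
opening: 0.648
grip_force: 0.0
```

View pics/w2.png

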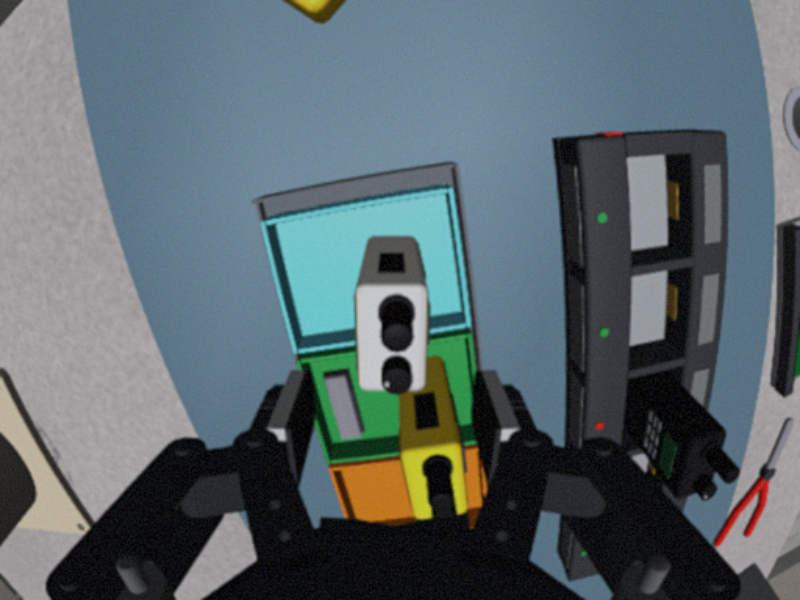

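The white radio is square with the jaws and centred between the fingers: its body is at column 392 and the jaw mid-line at about 393. I'll descend and grip.

```bash
python3 -m pendant '{"offset":[[0,0,0.068],[0,0,0.068],[0,0,0.068],[0,0,0.068],[0,0,0.068]],"rotation":[[0,0,0],[0,0,0],[0,0,0],[0,0,0],[0,0,0]],"claw":[-0.3,-0.3,-0.3,-0.3,-0.3]}'
python3 -m pendant '{"offset":[[0,0,0],[0,0,0],[0,0,0],[0,0,0],[0,0,0]],"rotation":[[0,0,0],[0,0,0],[0,0,0],[0,0,0],[0,0,0]],"claw":[1,1,1,1,1]}'
```

```text
time_s: 4.7
tcp_pos: [0.4807, 0.1087, 0.0913]
tool_rot: [-3.141, 0.0, 1.351]
ft_force: [-0.2, -0.9, -0.3]
opening: 0.65
grip_force: 0.0
time_s: 5.2
tcp_pos: [0.481, 0.1089, 0.0927]
tool_rot: [3.141, -0.0, 1.351]
ft_force: [-0.4, -0.7, -2.4]
opening: 0.343
grip_force: 59.9
```

```bash
python3 -m pendant '{"offset":[[0,0,-0.06],[0,0,-0.12],[0,0,-0.12],[0,0,0],[0,0,0]],"rotation":[[0,0,0],[0,0,0],[0,0,0],[0,0,-0.79],[0,0,-0.79]],"claw":[1,1,1,1,1]}'
python3 -m pendant '{"offset":[[0.025,0.166,0],[0.025,0.166,0],[0.025,0.166,0],[0.025,0.166,0],[0.025,0.166,0]],"rotation":[[0,0,0],[0,0,0],[0,0,0],[0,0,0],[0,0,0]],"claw":[1,1,1,1,1]}'
python3 -m pendant '{"offset":[[0,0,0],[0,0,0],[0,0,0.04],[0,0,0.04],[0,0,0]],"rotation":[[0,0,0],[0,0,0],[0,0,0],[0,0,0],[0,0,0]],"claw":[1,1,1,1,1]}'
python3 - <<'E'
from h import *
im=snapshot("wrist")[:,:,::-1]; t=snapshot("top")[:,:,::-1]; s=snapshot("scene")[:,:,::-1]
cv2.imwrite("pics/w3.png",np.hstack([cv2.resize(s[90:350,90:350],(400,400)),cv2.resize(t[60:200,150:290],(400,400))]))
E
```

```text
time_s: 5.7
tcp_pos: [0.4822, 0.109, 0.1549]
tool_rot: [3.138, -0.001, 1.52]
ft_force: [-0.9, -0.0, -2.7]
opening: 0.346
grip_force: 60.0
time_s: 6.2
tcp_pos: [0.6494, 0.1251, 0.1535]
tool_rot: [3.141, -0.0, 1.517]
ft_force: [0.5, 0.1, -2.6]
opening: 0.341
grip_force: 60.2
time_s: 6.7
tcp_pos: [0.6454, 0.1247, 0.1345]
tool_rot: [-3.137, 0.001, 1.517]
ft_force: [0.3, -0.1, -2.7]
opening: 0.344
grip_force: 61.1
```

View pics/w3.png

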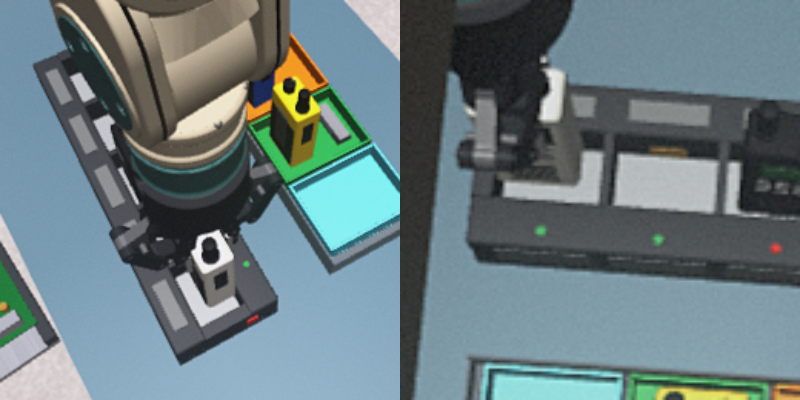

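The white radio hangs upright over the leftmost pocket (LED at about (540,230) in the top crop) and lines up with it. I'll lower it.

```bash
python3 -m pendant '{"offset":[[0,0,0.05],[0,0,0.05],[0,0,0.05],[0,0,0.05],[0,0,0.02]],"rotation":[[0,0,0],[0,0,0],[0,0,0],[0,0,0],[0,0,0]],"claw":[1,1,1,1,1]}'
python3 -m pendant '{"offset":[[0,0,0.005],[0,0,0.005],[0,0,0],[0,0,0],[0,0,0]],"rotation":[[0,0,0],[0,0,0],[0,0,0],[0,0,0],[0,0,0]],"claw":[1,1,1,1,1]}'
```

```text
time_s: 7.35
tcp_pos: [0.6467, 0.1248, 0.0903]
tool_rot: [-3.138, 0.001, 1.517]
ft_force: [0.4, -0.8, -2.9]
opening: 0.344
grip_force: 61.1
time_s: 7.85
tcp_pos: [0.6484, 0.1249, 0.091]
tool_rot: [3.141, -0.0, 1.517]
ft_force: [0.6, 0.3, -3.3]
opening: 0.344
grip_force: 61.1
```

```bash
python3 -m pendant '{"offset":[[0,0,0.005],[0,0,0],[0,0,0.005],[0,0,0],[0,0,0]],"rotation":[[0,0,0],[0,0,0],[0,0,0],[0,0,0],[0,0,0]],"claw":[1,1,1,1,1]}'
```

```text
time_s: 8.35
tcp_pos: [0.6482, 0.1249, 0.089]
tool_rot: [3.141, -0.0, 1.517]
ft_force: [-0.7, -0.8, 0.9]
opening: 0.345
grip_force: 61.2
```

White is on the floor: the force went from -3 to +1 N. I'll release, rise and move over yellow.

```bash
python3 -m pendant '{"offset":[[0,0,0],[0,0,0],[0,0,0],[0,0,0],[0,0,0]],"rotation":[[0,0,0],[0,0,0],[0,0,0],[0,0,0],[0,0,0]],"claw":[-0.3,-0.3,-0.3,-0.3,-0.3]}'
python3 -m pendant '{"offset":[[0,0,-0.05],[0,0,-0.08],[0,0,-0.12],[0,0,-0.15],[0,0,0]],"rotation":[[0,0,0],[0,0,0],[0,0,0],[0,0,0],[0,0,0]],"claw":[-0.3,-0.3,-0.3,-0.3,-0.3]}'
python3 -m pendant '{"offset":[[-0.107,-0.1585,0],[-0.107,-0.1585,0],[-0.107,-0.1585,0],[-0.107,-0.1585,0],[-0.107,-0.1585,0]],"rotation":[[0,0,0],[0,0,0],[0,0,0],[0,0,0],[0,0,0]],"claw":[-0.3,-0.3,-0.3,-0.3,-0.3]}'
python3 -m pendant '{"offset":[[0,0,0],[0,0,0],[0,0,0],[0,0,0],[0,0,0]],"rotation":[[0,0,0],[0,0,0],[0,0,0],[0,0,0],[0,0,0]],"claw":[-0.3,-0.3,-0.3,-0.3,-0.3]}'
python3 - <<'E'
from meas import *
cw=camera_info("wrist"); w=snapshot("wrist")[:,:,::-1].copy(); t=snapshot("top")[:,:,::-1].copy()
rects(w,cw,True,("yellow","blue","red"));rects(t,camera_info("top"),False,("blue","red"))
cv2.imwrite("pics/w4.png",np.hstack([cv2.resize(w,(500,400)),cv2.resize(t[60:200,150:290],(300,300))[:, :].copy() if 0 else cv2.copyMakeBorder(cv2.resize(t[60:200,150:290],(300,300)),0,100,0,0,cv2.BORDER_CONSTANT)]))
E
```

```text
time_s: 8.85
tcp_pos: [0.6481, 0.1249, 0.0885]
tool_rot: [3.141, -0.0, 1.517]
ft_force: [-0.3, -0.5, -0.3]
opening: 0.655
grip_force: 0.0
time_s: 9.35
tcp_pos: [0.6521, 0.1253, 0.1757]
tool_rot: [3.13, -0.002, 1.517]
ft_force: [0.9, -0.0, 0.2]
opening: 0.65
grip_force: 0.0
time_s: 9.85
tcp_pos: [0.4828, 0.026, 0.1692]
tool_rot: [3.14, 0.0, 1.517]
ft_force: [0.5, -1.0, 0.7]
opening: 0.651
grip_force: 0.0
time_s: 10.35
tcp_pos: [0.485, 0.0269, 0.1687]
tool_rot: [3.141, -0.0, 1.518]
ft_force: [-0.2, -0.2, -0.5]
opening: 0.651
grip_force: 0.0
yellow c 484.3609619140625 28.07103157043457 size [28.75298500061035, 48.335628509521484] yaw -3.0514786 1703
blue c 479.736328125 -61.514793395996094 size [27.628170013427734, 48.56184387207031] yaw 3.205433 770
red c 462.2270812988281 -69.75132751464844 size [5.7885003089904785, 30.50612449645996] yaw -9.24871 141
blue none
red none
```

View pics/w4.png

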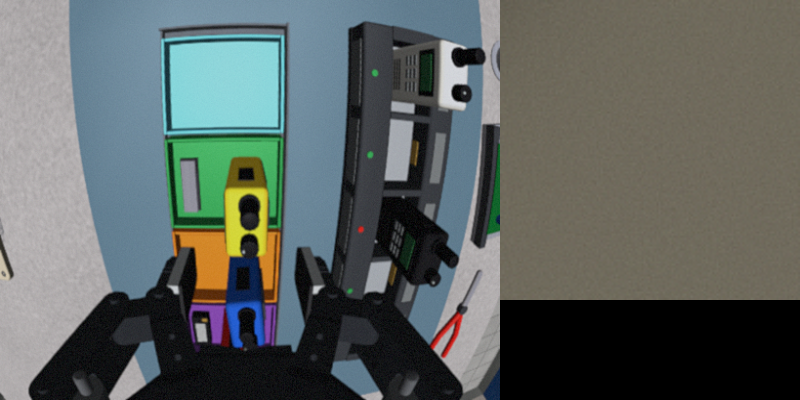

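White stands upright in its pocket (at about (440,75)). Yellow is at (245,220), square with the jaws.

```bash
python3 -m pendant '{"offset":[[0,0,0.076],[0,0,0.076],[0,0,0.076],[0,0,0.076],[0,0,0.076]],"rotation":[[0,0,0],[0,0,0],[0,0,0],[0,0,0],[0,0,0]],"claw":[-0.3,-0.3,-0.3,-0.3,-0.3]}'
python3 -m pendant '{"offset":[[0,0,0],[0,0,0],[0,0,0],[0,0,0],[0,0,0]],"rotation":[[0,0,0],[0,0,0],[0,0,0],[0,0,0],[0,0,0]],"claw":[1,1,1,1,1]}'
python3 -m pendant '{"offset":[[0,0,-0.06],[0,0,-0.12],[0,0,-0.12],[0,0,0],[0,0,0]],"rotation":[[0,0,0],[0,0,0],[0,0,0],[0,0,0],[0,0,0]],"claw":[1,1,1,1,1]}'
```

```text
time_s: 10.95
tcp_pos: [0.4843, 0.0268, 0.0918]
tool_rot: [3.142, -0.0, 1.517]
ft_force: [-0.9, -0.5, 0.1]
opening: 0.651
grip_force: 0.0
time_s: 11.45
tcp_pos: [0.4842, 0.0266, 0.0929]
tool_rot: [3.141, 0.0, 1.517]
ft_force: [0.1, -0.4, -2.7]
opening: 0.343
grip_force: 61.5
time_s: 11.95
tcp_pos: [0.4846, 0.0265, 0.1534]
tool_rot: [3.139, 0.0, 1.517]
ft_force: [-0.9, 0.7, -3.5]
opening: 0.347
grip_force: 61.7
```

```bash
python3 -m pendant '{"offset":[[0.035,0.159,0],[0.035,0.159,0],[0.035,0.159,0],[0.035,0.159,0],[0.035,0.159,0]],"rotation":[[0,0,0],[0,0,0],[0,0,0],[0,0,0],[0,0,0]],"claw":[1,1,1,1,1]}'
python3 -m pendant '{"offset":[[0,0,0],[0,0,0],[0,0,0],[0,0,0.05],[0,0,0.05]],"rotation":[[0,0,0],[0,0,0],[0,0,0],[0,0,0],[0,0,0]],"claw":[1,1,1,1,1]}'
python3 -m pendant '{"offset":[[0,0,0.05],[0,0,0.05],[0,0,0.05],[0,0,0.04],[0,0,0]],"rotation":[[0,0,0],[0,0,0],[0,0,0],[0,0,0],[0,0,0]],"claw":[1,1,1,1,1]}'
python3 -m pendant '{"offset":[[0,0,0.005],[0,0,0.005],[0,0,0.005],[0,0,0.005],[0,0,0.005]],"rotation":[[0,0,0],[0,0,0],[0,0,0],[0,0,0],[0,0,0]],"claw":[1,1,1,1,1]}'
```

```text
time_s: 12.45
tcp_pos: [0.6444, 0.0532, 0.1502]
tool_rot: [-3.138, 0.0, 1.517]
ft_force: [0.1, -0.7, -2.3]
opening: 0.344
grip_force: 61.5
time_s: 12.95
tcp_pos: [0.6438, 0.0528, 0.132]
tool_rot: [-3.142, 0.0, 1.517]
ft_force: [-0.7, -0.1, -2.4]
opening: 0.34
grip_force: 61.9
time_s: 13.45
tcp_pos: [0.6433, 0.053, 0.0926]
tool_rot: [-3.138, 0.0, 1.517]
ft_force: [-0.0, -0.0, -2.2]
opening: 0.339
grip_force: 61.8
time_s: 13.95
tcp_pos: [0.6448, 0.053, 0.0897]
tool_rot: [3.141, -0.0, 1.517]
ft_force: [-0.0, -0.1, -1.6]
opening: 0.348
grip_force: 61.8
```

```bash
python3 -m pendant '{"offset":[[0,0,0.005],[0,0,0],[0,0,0.005],[0,0,0],[0,0,0]],"rotation":[[0,0,0],[0,0,0],[0,0,0],[0,0,0],[0,0,0]],"claw":[1,1,1,1,1]}'
python3 -m pendant '{"offset":[[0,0,0],[0,0,0],[0,0,0],[0,0,0],[0,0,0]],"rotation":[[0,0,0],[0,0,0],[0,0,0],[0,0,0],[0,0,0]],"claw":[-0.3,-0.3,-0.3,-0.3,-0.3]}'
python3 -m pendant '{"offset":[[0,0,-0.05],[0,0,-0.08],[0,0,-0.12],[0,0,-0.15],[0,0,0]],"rotation":[[0,0,0],[0,0,0],[0,0,0],[0,0,0],[0,0,0]],"claw":[-0.3,-0.3,-0.3,-0.3,-0.3]}'
python3 -m pendant '{"offset":[[-0.1236,-0.159,0],[-0.1236,-0.159,0],[-0.1236,-0.159,0],[-0.1236,-0.159,0],[-0.1236,-0.159,0]],"rotation":[[0,0,0],[0,0,0],[0,0,0],[0,0,0],[0,0,0]],"claw":[-0.3,-0.3,-0.3,-0.3,-0.3]}'
python3 -m pendant '{"offset":[[0,0,0],[0,0,0],[0,0,0],[0,0,0],[0,0,0]],"rotation":[[0,0,-0.52],[0,0,-0.52],[0,0,0],[0,0,0],[0,0,0]],"claw":[-0.3,-0.3,-0.3,-0.3,-0.3]}'
python3 - <<'E'
from meas import *
cw=camera_info("wrist"); w=snapshot("wrist")[:,:,::-1].copy()
rects(w,cw,True,("blue","red"))
cv2.imwrite("pics/w5.png",cv2.resize(w,(640,480)))
E
```

```text
time_s: 14.45
tcp_pos: [0.6449, 0.053, 0.0893]
tool_rot: [3.141, 0.0, 1.517]
ft_force: [-3.1, 0.8, 7.5]
opening: 0.341
grip_force: 62.9
time_s: 14.95
tcp_pos: [0.6445, 0.0529, 0.0873]
tool_rot: [-3.141, 0.0, 1.517]
ft_force: [0.0, -0.4, -0.2]
opening: 0.652
grip_force: 0.0
time_s: 15.45
tcp_pos: [0.6483, 0.053, 0.1735]
tool_rot: [3.132, -0.0, 1.517]
ft_force: [0.4, 0.5, 0.2]
opening: 0.651
grip_force: 0.0
time_s: 15.95
tcp_pos: [0.4777, -0.0625, 0.1675]
tool_rot: [3.142, 0.0, 1.517]
ft_force: [0.4, -0.8, -0.0]
opening: 0.65
grip_force: 0.0
time_s: 16.45
tcp_pos: [0.4794, -0.0617, 0.1675]
tool_rot: [-3.142, -0.0, 1.625]
ft_force: [0.1, -0.4, -0.1]
opening: 0.649
grip_force: 0.0
blue c 479.572509765625 -61.34220886230469 size [27.507843017578125, 46.838897705078125] yaw 3.1371956 1546
red c 464.64715576171875 -137.94586181640625 size [28.23158073425293, 48.89511489868164] yaw -1.4211371 907
```

View pics/w5.png

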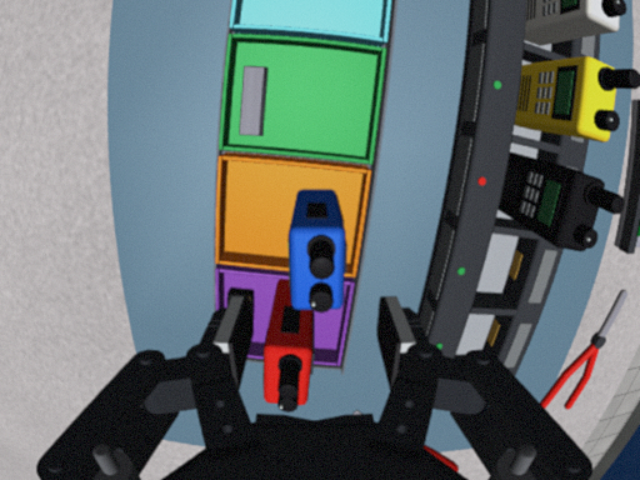

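Yellow stands in its pocket (at about (570,95)). Blue is aligned at (320,250).

```bash
python3 -m pendant '{"offset":[[0,0,0.0745],[0,0,0.0745],[0,0,0.0745],[0,0,0.0745],[0,0,0.0745]],"rotation":[[0,0,0],[0,0,0],[0,0,0],[0,0,0],[0,0,0]],"claw":[-0.3,-0.3,-0.3,-0.3,-0.3]}'
python3 -m pendant '{"offset":[[0,0,0],[0,0,0],[0,0,0],[0,0,0],[0,0,0]],"rotation":[[0,0,0],[0,0,0],[0,0,0],[0,0,0],[0,0,0]],"claw":[1,1,1,1,1]}'
python3 -m pendant '{"offset":[[0,0,-0.06],[0,0,-0.12],[0,0,-0.12],[0,0,0],[0,0,0]],"rotation":[[0,0,0],[0,0,0],[0,0,0],[0,0,0.52],[0,0,0.52]],"claw":[1,1,1,1,1]}'
```

```text
time_s: 17.0
tcp_pos: [0.4794, -0.0617, 0.0924]
tool_rot: [3.142, 0.0, 1.626]
ft_force: [-1.5, 0.5, -0.6]
opening: 0.648
grip_force: 0.0
time_s: 17.5
tcp_pos: [0.4793, -0.0619, 0.0933]
tool_rot: [3.141, 0.0, 1.626]
ft_force: [0.1, 0.3, -1.6]
opening: 0.339
grip_force: 61.4
time_s: 18.0
tcp_pos: [0.4804, -0.0622, 0.1554]
tool_rot: [3.138, 0.001, 1.515]
ft_force: [0.6, 0.1, -2.6]
opening: 0.34
grip_force: 61.6
```

```bash
python3 -m pendant '{"offset":[[-0.0205,0.159,0],[-0.0205,0.159,0],[-0.0205,0.159,0],[-0.0205,0.159,0],[-0.0205,0.159,0]],"rotation":[[0,0,0],[0,0,0],[0,0,0],[0,0,0],[0,0,0]],"claw":[1,1,1,1,1]}'
python3 -m pendant '{"offset":[[0,0,0],[0,0,0],[0,0,0],[0,0,0.05],[0,0,0.05]],"rotation":[[0,0,0],[0,0,0],[0,0,0],[0,0,0],[0,0,0]],"claw":[1,1,1,1,1]}'
python3 -m pendant '{"offset":[[0,0,0.05],[0,0,0.05],[0,0,0.05],[0,0,0.04],[0,0,0]],"rotation":[[0,0,0],[0,0,0],[0,0,0],[0,0,0],[0,0,0]],"claw":[1,1,1,1,1]}'
python3 -m pendant '{"offset":[[0,0,0.005],[0,0,0.005],[0,0,0.005],[0,0,0.005],[0,0,0.005]],"rotation":[[0,0,0],[0,0,0],[0,0,0],[0,0,0],[0,0,0]],"claw":[1,1,1,1,1]}'
python3 -m pendant '{"offset":[[0,0,0.005],[0,0,0],[0,0,0],[0,0,0],[0,0,0]],"rotation":[[0,0,0],[0,0,0],[0,0,0],[0,0,0],[0,0,0]],"claw":[1,1,1,1,1]}'
```

```text
time_s: 18.5
tcp_pos: [0.6381, -0.0912, 0.1539]
tool_rot: [3.141, 0.0, 1.517]
ft_force: [0.2, -0.3, -1.5]
opening: 0.346
grip_force: 61.5
time_s: 19.0
tcp_pos: [0.6361, -0.0907, 0.1327]
tool_rot: [3.141, 0.0, 1.517]
ft_force: [-0.1, -0.2, -2.9]
opening: 0.343
grip_force: 62.0
time_s: 19.5
tcp_pos: [0.6355, -0.0906, 0.093]
tool_rot: [-3.138, -0.001, 1.517]
ft_force: [-0.9, 0.1, -2.7]
opening: 0.344
grip_force: 61.7
time_s: 20.0
tcp_pos: [0.637, -0.091, 0.0902]
tool_rot: [3.141, 0.0, 1.517]
ft_force: [0.5, -0.4, -2.7]
opening: 0.343
grip_force: 61.7
time_s: 20.5
tcp_pos: [0.6371, -0.091, 0.0898]
tool_rot: [3.141, 0.0, 1.517]
ft_force: [-1.6, 0.3, 4.9]
opening: 0.345
grip_force: 62.9
```

```bash
python3 -m pendant '{"offset":[[0,0,0],[0,0,0],[0,0,0],[0,0,0],[0,0,0]],"rotation":[[0,0,0],[0,0,0],[0,0,0],[0,0,0],[0,0,0]],"claw":[-0.3,-0.3,-0.3,-0.3,-0.3]}'
python3 -m pendant '{"offset":[[0,0,-0.05],[0,0,-0.08],[0,0,-0.12],[0,0,-0.15],[0,0,0]],"rotation":[[0,0,0],[0,0,0],[0,0,0],[0,0,0],[0,0,0]],"claw":[-0.3,-0.3,-0.3,-0.3,-0.3]}'
python3 -m pendant '{"offset":[[-0.057,-0.17,0],[-0.057,-0.17,0],[-0.057,-0.17,0],[-0.057,-0.17,0],[-0.057,-0.17,0]],"rotation":[[0,0,0],[0,0,0],[0,0,0],[0,0,0],[0,0,0]],"claw":[-0.3,-0.3,-0.3,-0.3,-0.3]}'
python3 -m pendant '{"offset":[[0,0,0],[0,0,0],[0,0,0],[0,0,0],[0,0,0]],"rotation":[[0,0,-0.27],[0,0,0],[0,0,0],[0,0,0],[0,0,0]],"claw":[-0.3,-0.3,-0.3,-0.3,-0.3]}'
python3 - <<'E'
from meas import *
cw=camera_info("wrist"); w=snapshot("wrist")[:,:,::-1].copy()
rects(w,cw,True,("red",))
cv2.imwrite("pics/w6.png",cv2.resize(w,(640,480)))
E
```

```text
time_s: 21.0
tcp_pos: [0.6369, -0.0909, 0.0888]
tool_rot: [-3.141, -0.0, 1.517]
ft_force: [-0.6, 0.2, 0.4]
opening: 0.645
grip_force: 0.0
time_s: 21.5
tcp_pos: [0.6405, -0.0918, 0.1751]
tool_rot: [3.132, 0.002, 1.517]
ft_force: [0.7, 0.1, 0.6]
opening: 0.651
grip_force: 0.0
time_s: 22.0
tcp_pos: [0.4625, -0.1388, 0.169]
tool_rot: [-3.142, 0.0, 1.517]
ft_force: [-0.3, 0.6, 1.2]
opening: 0.648
grip_force: 0.0
time_s: 22.5
tcp_pos: [0.465, -0.1386, 0.1691]
tool_rot: [3.141, 0.0, 1.546]
ft_force: [0.4, -0.1, 0.0]
opening: 0.651
grip_force: 0.0
red c 464.5379333496094 -137.966796875 size [28.08409881591797, 47.75920104980469] yaw -1.4373657 1640
```

View pics/w6.png

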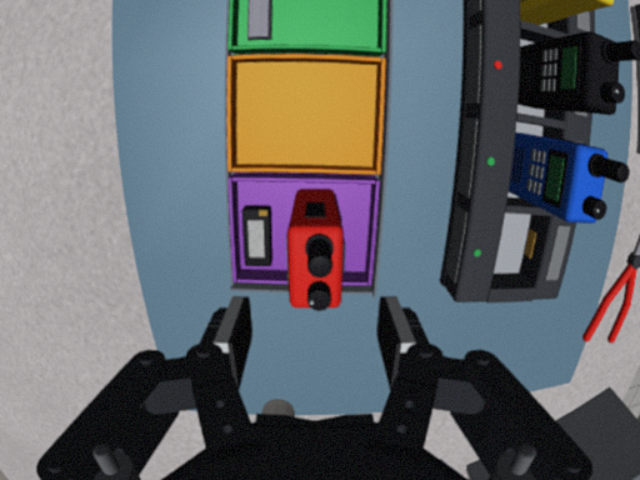

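Blue stands in its pocket (at about (560,175)). Red is aligned at (315,255).

```bash
python3 -m pendant '{"offset":[[0,0,0.076],[0,0,0.076],[0,0,0.076],[0,0,0.076],[0,0,0.076]],"rotation":[[0,0,0],[0,0,0],[0,0,0],[0,0,0],[0,0,0]],"claw":[-0.3,-0.3,-0.3,-0.3,-0.3]}'
python3 -m pendant '{"offset":[[0,0,0],[0,0,0],[0,0,0],[0,0,0],[0,0,0]],"rotation":[[0,0,0],[0,0,0],[0,0,0],[0,0,0],[0,0,0]],"claw":[1,1,1,1,1]}'
python3 -m pendant '{"offset":[[0,0,-0.06],[0,0,-0.12],[0,0,-0.12],[0,0,0],[0,0,0]],"rotation":[[0,0,0],[0,0,0],[0,0,0],[0,0,0.27],[0,0,0]],"claw":[1,1,1,1,1]}'
```

```text
time_s: 23.05
tcp_pos: [0.4645, -0.1386, 0.0924]
tool_rot: [3.141, 0.0, 1.546]
ft_force: [-0.5, -0.0, -0.1]
opening: 0.651
grip_force: 0.0
time_s: 23.55
tcp_pos: [0.4642, -0.1387, 0.0934]
tool_rot: [3.141, 0.0, 1.545]
ft_force: [-0.3, -0.3, -2.4]
opening: 0.345
grip_force: 61.4
time_s: 24.05
tcp_pos: [0.4646, -0.139, 0.1539]
tool_rot: [3.14, 0.001, 1.516]
ft_force: [-0.1, 0.3, -3.0]
opening: 0.344
grip_force: 61.6
```

```bash
python3 -m pendant '{"offset":[[-0.015,0.169,0],[-0.015,0.169,0],[-0.015,0.169,0],[-0.015,0.169,0],[-0.015,0.169,0]],"rotation":[[0,0,0],[0,0,0],[0,0,0],[0,0,0],[0,0,0]],"claw":[1,1,1,1,1]}'
python3 -m pendant '{"offset":[[0,0,0],[0,0,0],[0,0,0],[0,0,0.05],[0,0,0.05]],"rotation":[[0,0,0],[0,0,0],[0,0,0],[0,0,0],[0,0,0]],"claw":[1,1,1,1,1]}'
python3 -m pendant '{"offset":[[0,0,0.05],[0,0,0.05],[0,0,0.05],[0,0,0.04],[0,0,0]],"rotation":[[0,0,0],[0,0,0],[0,0,0],[0,0,0],[0,0,0]],"claw":[1,1,1,1,1]}'
python3 -m pendant '{"offset":[[0,0,0.005],[0,0,0.005],[0,0,0.005],[0,0,0.005],[0,0,0.005]],"rotation":[[0,0,0],[0,0,0],[0,0,0],[0,0,0],[0,0,0]],"claw":[1,1,1,1,1]}'
python3 -m pendant '{"offset":[[0,0,0.005],[0,0,0],[0,0,0],[0,0,0],[0,0,0]],"rotation":[[0,0,0],[0,0,0],[0,0,0],[0,0,0],[0,0,0]],"claw":[1,1,1,1,1]}'
```

```text
time_s: 24.55
tcp_pos: [0.6319, -0.1624, 0.1507]
tool_rot: [-3.138, -0.001, 1.517]
ft_force: [-0.0, -0.6, -2.7]
opening: 0.346
grip_force: 61.5
time_s: 25.05
tcp_pos: [0.6311, -0.1626, 0.1325]
tool_rot: [-3.141, 0.0, 1.517]
ft_force: [-0.3, -0.5, -1.8]
opening: 0.345
grip_force: 61.9
time_s: 25.55
tcp_pos: [0.6307, -0.1623, 0.0931]
tool_rot: [-3.138, -0.001, 1.517]
ft_force: [-0.1, 0.5, -2.7]
opening: 0.344
grip_force: 61.8
time_s: 26.05
tcp_pos: [0.6322, -0.1628, 0.0902]
tool_rot: [3.141, 0.0, 1.517]
ft_force: [0.0, 0.9, -1.1]
opening: 0.346
grip_force: 61.8
time_s: 26.55
tcp_pos: [0.6322, -0.1629, 0.0898]
tool_rot: [3.141, 0.0, 1.517]
ft_force: [-2.4, 0.5, 5.7]
opening: 0.342
grip_force: 62.8
```

Red is on the floor. I'll release, back away and do a final check.

```bash
python3 -m pendant '{"offset":[[0,0,0],[0,0,0],[0,0,0],[0,0,0],[0,0,0]],"rotation":[[0,0,0],[0,0,0],[0,0,0],[0,0,0],[0,0,0]],"claw":[-0.3,-0.3,-0.3,-0.3,-0.3]}'
python3 -m pendant '{"offset":[[0,0,-0.05],[0,0,-0.1],[0,0,-0.15],[0,0,-0.2],[0,0,-0.2]],"rotation":[[0,0,0],[0,0,0],[0,0,0],[0,0,0],[0,0,0]],"claw":[-0.3,-0.3,-0.3,-0.3,-0.3]}'
python3 -m pendant '{"offset":[[0,-0.2,-0.1],[0,-0.2,-0.1],[0,-0.2,0],[0,-0.2,0],[0,-0.2,0]],"rotation":[[0,0,0],[0,0,0],[0,0,0],[0,0,0],[0,0,0]],"claw":[-0.3,-0.3,-0.3,-0.3,-0.3]}'
python3 -m pendant '{"offset":[[-0.2,0,0],[-0.2,0,0],[-0.2,0,0],[-0.2,0,0],[-0.2,0,0]],"rotation":[[0,0,0],[0,0,0],[0,0,0],[0,0,0],[0,0,0]],"claw":[-0.3,-0.3,-0.3,-0.3,-0.3]}'
python3 - <<'E'
from h import *
t=snapshot("top")[:,:,::-1]; s=snapshot("scene")[:,:,::-1]; cv2.imwrite("pics/fin_t.png",t)
cv2.imwrite("pics/fin.png",np.hstack([cv2.resize(t[70:190,150:410],(433,200)),np.zeros((200,0,3),np.uint8)]) if 0 else np.vstack([cv2.resize(t[70:190,150:410],(650,300)),cv2.resize(s[90:350,70:400],(650,300))]))
E
```

```text
time_s: 27.05
tcp_pos: [0.632, -0.1628, 0.0888]
tool_rot: [-3.141, -0.0, 1.517]
ft_force: [-0.6, -0.0, 0.5]
opening: 0.653
grip_force: 0.0
time_s: 27.55
tcp_pos: [0.6316, -0.1626, 0.2307]
tool_rot: [-3.141, -0.0, 1.517]
ft_force: [0.4, 0.2, 0.1]
opening: 0.65
grip_force: 0.0
time_s: 28.05
tcp_pos: [0.4309, -0.1519, 0.2701]
tool_rot: [3.14, 0.001, 1.517]
ft_force: [-0.4, -0.9, 0.8]
opening: 0.654
grip_force: 0.0
time_s: 28.55
tcp_pos: [0.4212, -0.3534, 0.2701]
tool_rot: [3.14, 0.001, 1.517]
ft_force: [0.8, -0.4, 0.0]
opening: 0.654
grip_force: 0.0
```

View pics/fin.png

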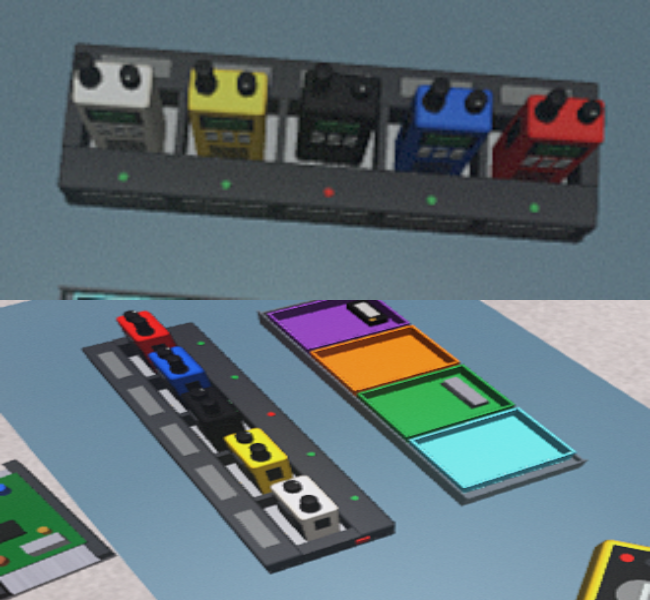

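The four radios and the black one stand upright in a row, screens to the front, in the order white, yellow, black, blue, red. The arm is clear.

```bash
python3 -c "
from bench import *
print(job_done())"
```

```text
the job is handed in; nothing more can be done
None
```

I moved all four radios into the charger and handed the job in at about 29 s; left to right they now stand white, yellow, (black, untouched), blue, red, all upright with screens to the front in the last pictures, but I got no pass or fail result back.

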